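# Scrape broken cap chips off a capper's outfeed deck

### The arm

A 6-joint arm with a two-finger parallel gripper is mounted at the origin on the work surface. World frame = base frame: x ahead of the robot, y to its left, z up, the work surface at z = 0. Lengths are in m, angles in rad, forces in N, time in s.
With the tool pointing down it reaches from about 0.325 to 0.875 m from the base axis. Payload 4.4 kg.
Tool frame: the origin (TCP) lies at the very end of the fingers, on their centre line; the grasp point (between the pads) lies 19 mm behind it; z points along the fingers, y is the line along which they close (so a half turn about z gives the same grasp; the last joint's range is limited). The gripper opens to 85 mm and grips with 20 to 120 N. Pads are 22 mm wide; open, the fingers measure 114 mm over their backs; the gripper's body (76 mm by 85 mm) begins 54 mm behind the grasp point. The pads swing forward as they close: fully open they stand 13 mm farther back than shut.
Start: joints at [1.054, 0.207, 1.542, -0, 1.393, -0.15], TCP at [0.206, 0.537, 0.231] pointing down, gripper open.
Joint ranges: [-2.73, 2.73], [-0.86, 2.22], [0.23, 2.46], [-1.11, 4.25], [0.08, 2.63], [-2.82, 2.82]. Speed limits (rad/s): [2.79, 2.79, 3.14, 3.14, 3.14, 3.14].

### API

Orientations are given as [roll, pitch, yaw] about the fixed x, y, z axes, in that order (R = Rz(yaw) Ry(pitch) Rx(roll)).
In Python, from workcell import env, imaging, find_in, masks_of gives the robot as it stands.
- The arm moves only by the tool jog_arm, never from a script. Its argument "deltas" is text: rows parted by semicolons, each of 6 numbers parted by spaces: the shift along the tool's x, y, z in mm, then the turn, a rotation vector about the tool's x, y, z in rad. A call has 1 to 12 rows; each row shifts and turns the commanded pose from where the row before left it, along the tool's axes as they then stand; what a row does not reach is not made up. A row lasts 1/8 s, in which the tool goes at most 62.5 mm and 10.7 degrees, less where a joint would pass 70% of its speed; a pose out of reach is approached as far as the arm can. A call is refused whole if a number of a shift passes 62.5 or a number of a turn 0.188, either way. A call with a gripper value outside its range is refused whole. "claw" is the closure, from 0 (fully open) to 1 (shut), set as the call begins (left out, the last holds). The fingers move at their own pace and stop on an object; "newtons" is the grip in N (left out, the last holds). Time passes only in rows, so rows that do not move let the fingers close. It gives the time, the measured TCP pose, the force, the opening and the grip force at its end, in the units of the state.
- env.observe(): the state, without advancing time (a new reading comes with each control period).
- imaging.camera(name): name is "scene" or "top" or "wrist"; returns the picture (400x640x3 uint8, red, green, blue); there is no depth.
- imaging.camera_params(name): a dict with "fx", "fy", "cx", "cy" (pixels), "dist_coeffs" ([k1, k2, p1, p2, k3] as OpenCV has them; the pictures are not rectified), "R" (3x3) and "t" (3): a world point X has camera coordinates R X + t. Camera axes: x right, y down, z forward; pixel columns grow to the right and rows downward; lengths in m; the calibration is good to about 2 mm. A picture is of the moment at which its call begins: read the wrist's pose just before it. camera_params takes no time and is no camera call; for the wrist camera it gives the pose at the moment of the call.
- env.hand_in(): hands the job in; it is judged then, once.
Trained networks look in the newest picture that a camera, given by its name, has taken for a name from the list of things; names that differ only in an ending like _2 or _b are one class to them, and where a whole thing is asked for, a point or a joint stands for the part that bears it (a point fixed in the world has none). Each returns a list of dicts, best first, with "confidence" (0 to 1); they miss things now and then, are a little off and sometimes report something else, mostly with a low value. They report only what shows in the picture. A call takes as long as a camera call. They do not tell look-alikes from the thing itself.
- find_in(label, camera): "location" ([column, row] in pixels, amid what is visible of it).
- masks_of(label, camera): "region" (400x640 bool, what is visible of it) and "location" ([column, row] in pixels, amid what is visible of it).
The state is a dict: "t": time; "qpos": joint angles; "qd": joint speeds; "effort": joint torques, N m; "eef_pos": TCP position; "ee_rot": TCP orientation; "ft_force": force on the tool from outside, world axes, zero at the start; "wrist_torque": the same for the moment, N m; "grip_width": finger opening in m; "finger_force": force on a finger pad.
Only numpy, scipy, OpenCV 4.12 (cv2) and the standard library are available. Lean on these libraries where they do the work, as an engineer would, in place of code of your own. Each camera call takes 0.05 s, during which the arm holds its last target. There are 200 camera calls.

### The job

Take the orange-handled scraper from its black mat, reach it in under the yellow guard and draw all six red cap chips off the steel deck over its near edge into the grey tray, touching the chips with the scraper only. Then stand the scraper upright on its mat again, and leave the bottles and the crate where they are.

Things in the scene. Friction and masses are not known exactly. Their poses are not given: they have to be found in the camera images.
- deck: Fixed capper outfeed deck, yawed up to 15 degrees; z up, local x along its lane, away from the robot. Origin on the table. Blue base, flat steel top at local z 70 mm, x -30..130. Grey side rails, 14 mm above the steel, leave a clear lane 132 mm wide (y -66..66), open at both ends. Yellow guard hangs across it; grey tray in front.
- deck_edge (a point): Middle of the steel's near edge, at the level of the steel, above the tray (deck local -30, 0, 70 mm). Axes as the deck.
- guard_bottom (a point): Middle of the lower edge of the yellow upright splash guard (deck local 30, 0, 210 mm). The guard is 6 mm thick (x), spans local z 210..310 and y -94..94, carried by two posts 18 mm square at y = +-85: a 140 mm high opening is left between steel and guard.
- tray_floor (a point): Middle of the floor of the grey open chip tray fixed in front of the deck, on the robot's side (deck local -78, 0, 5 mm). Tray: local x -126..-31 mm, y -88..88, rim 45 mm above the table, walls 4 mm.
- scraper: Loose scraper block, about 0.35 kg, standing on its mat. Origin at the centre of its underside, z up. Steel base 30 (x) x 116 (y) x 16 mm (z). Orange neck (x -34..6, z 16..32), then a straight handle, both 22 mm wide (y); handle 20 mm thick, leaning 30 degrees from vertical towards -x (at yaw 0, towards the robot), its axis from local (-26, 0, 26) to (-76, 0, 113) mm.
- scraper_grip (a point): Point on the handle's axis, 80 mm up it, at scraper local (-66, 0, 95) mm: where to grip it, across its 22 mm width, with the tool leaning along the handle.
- mat: Fixed black rubber mat, 130 x 160 x 4 mm, where the scraper stands; origin at the centre of its underside. To the left or to the right of the deck.
- crate: Bystander: loose small yellow crate of red caps, 130 x 160 x 70 mm, on the other side of the deck; origin under its centre.
- bottle_l: Bystander: loose amber bottle with a red cap, 56 mm diameter, 200 mm tall; origin under its centre.
- bottle_r: Bystander: as bottle_l, on the right.
- chip0: Loose chip of a broken red bottle cap: a disc 18 mm across, 8 mm thick, 10 g, lying flat on the steel deck; origin at the centre of its underside.
- chip1: Loose chip of a broken red bottle cap: an L-shaped piece about 16 x 16 mm, 8 mm thick, 10 g, lying flat on the steel deck; origin at the centre of its underside.
- chip2: Loose chip of a broken red bottle cap: a square piece 14 x 14 mm, 8 mm thick, 10 g, lying flat on the steel deck; origin at the centre of its underside.
- chip3: Loose chip of a broken red bottle cap: a disc 18 mm across, 8 mm thick, 10 g, lying flat on the steel deck; origin at the centre of its underside.
- chip4: Loose chip of a broken red bottle cap: an L-shaped piece about 16 x 16 mm, 8 mm thick, 10 g, lying flat on the steel deck; origin at the centre of its underside.
- chip5: Loose chip of a broken red bottle cap: a square piece 14 x 14 mm, 8 mm thick, 10 g, lying flat on the steel deck; origin at the centre of its underside.
There are look-alikes about, which are no part of the job. Several things look just like the scraper: the one meant starts farthest to the robot's right. Several things look just like the mat: the one meant starts farthest to the robot's left.

How it is judged:
On the way, in this order (a step that is already met when the one before it is completed fails the run):
1. the scraper is lifted off its mat and brought over the deck (height (world z) of scraper above 0.06 m and horizontal distance between scraper and deck below 0.16 m), for 0.1 s.
2. all six chips lie in the tray while the scraper is still off its mat (x of chip0 in the frame of deck between -0.128 and -0.03 m and y of chip0 in the frame of deck between -0.09 and 0.09 m and z of each of chip0, chip1, chip2, chip3, chip4, chip5 in the frame of deck below 0.042 m and x of chip1 in the frame of deck between -0.128 and -0.03 m and y of chip1 in the frame of deck between -0.09 and 0.09 m and x of chip2 in the frame of deck between -0.128 and -0.03 m and y of chip2 in the frame of deck between -0.09 and 0.09 m and x of chip3 in the frame of deck between -0.128 and -0.03 m and y of chip3 in the frame of deck between -0.09 and 0.09 m and x of chip4 in the frame of deck between -0.128 and -0.03 m and y of chip4 in the frame of deck between -0.09 and 0.09 m and x of chip5 in the frame of deck between -0.128 and -0.03 m and y of chip5 in the frame of deck between -0.09 and 0.09 m and height (world z) of scraper above 0.03 m), for 0.2 s.
At the end, for the whole second after the job is handed in: All six chips lie in the chip tray (between its walls, below its rim); the scraper stands on its mat, upright within 7 degrees, its centre within 50 mm (mat x) and 60 mm (mat y) of the mat's centre, released and at rest (x of chip0 in the frame of deck between -0.128 and -0.03 m and y of chip0 in the frame of deck between -0.09 and 0.09 m and z of each of chip0, chip1, chip2, chip3, chip4, chip5 in the frame of deck below 0.042 m and x of chip1 in the frame of deck between -0.128 and -0.03 m and y of chip1 in the frame of deck between -0.09 and 0.09 m and x of chip2 in the frame of deck between -0.128 and -0.03 m and y of chip2 in the frame of deck between -0.09 and 0.09 m and x of chip3 in the frame of deck between -0.128 and -0.03 m and y of chip3 in the frame of deck between -0.09 and 0.09 m and x of chip4 in the frame of deck between -0.128 and -0.03 m and y of chip4 in the frame of deck between -0.09 and 0.09 m and x of chip5 in the frame of deck between -0.128 and -0.03 m and y of chip5 in the frame of deck between -0.09 and 0.09 m and x of scraper in the frame of mat between -0.05 and 0.05 m and y of scraper in the frame of mat between -0.06 and 0.06 m and height (world z) of scraper below 0.01 m and angle between scraper's own z axis and vertical below 0.12 rad and linear speed of scraper below 0.02 m/s); the robot touches nothing.
It fails at once if the gripper or arm touches a chip: they are moved with the scraper only (contact force between any of the fingers, the arm and chip0 above 0.3 N or contact force between any of the fingers, the arm and chip1 above 0.3 N or contact force between any of the fingers, the arm and chip2 above 0.3 N or contact force between any of the fingers, the arm and chip3 above 0.3 N or contact force between any of the fingers, the arm and chip4 above 0.3 N or contact force between any of the fingers, the arm and chip5 above 0.3 N).
It fails at once if a bottle or the crate is shifted by more than 30 mm or a bottle tips over (distance of any of bottle_l, bottle_r, crate from where it was at the start of the episode above 0.03 m or angle between any of bottle_l, bottle_r's own z axis and vertical above 0.3 rad).
It also fails if it takes over 53 s, if anything falls off the work surface, if the arm or the gripper's body presses on something with over 40 N, if the wrist force passes 120 N, or if a joint passes its speed limit or range.

## Working session

There is one attempt and no reset: what is moved stays moved. The work goes in short steps, Python scripts to look and compute and a tool call to move; the robot and the scene stay as the last step left them, time stands still between calls to the robot, and variables do not carry over. Pictures are saved under pics/ and viewed, at most 10 in all, crops included, and the job is handed in when it is done.

Besides the shell and the picture viewer there is one more tool, called after "Emit:" in YAML: its name, and indented under it one key for each argument. jog_arm: Moves the arm, as the interface text tells. Its arguments: {"type":"object","properties":{"deltas":{"type":"string"},"claw":{"type":"number"},"newtons":{"type":"number"}},"required":["deltas"]}

```bash
ls; mkdir -p pics
cat > h.py <<'E'
import numpy as np, cv2
from workcell import env, imaging, find_in, masks_of
from scipy.spatial.transform import Rotation as Ro
def ray(cam,px):
    p=imaging.camera_params(cam);K=np.array([[p["fx"],0,p["cx"]],[0,p["fy"],p["cy"]],[0,0,1.]])
    u=cv2.undistortPoints(np.array([[px]],float),K,np.array(p["dist_coeffs"],float))[0,0]
    R=np.array(p["R"]);t=np.array(p["t"]);return -R.T@t, R.T@np.array([u[0],u[1],1.])
def at_z(cam,px,z):
    o,d=ray(cam,px);return o+d*(z-o[2])/d[2]
def proj(cam,X):
    p=imaging.camera_params(cam);K=np.array([[p["fx"],0,p["cx"]],[0,p["fy"],p["cy"]],[0,0,1.]])
    return cv2.projectPoints(np.atleast_2d(np.array(X,float)),cv2.Rodrigues(np.array(p["R"]))[0],np.array(p["t"],float),K,np.array(p["dist_coeffs"],float))[0][:,0]
def snap(cam,name):
    im=imaging.camera(cam);cv2.imwrite(f"pics/{name}.png",im[:,:,::-1]);return im
E
python3 - <<'E'
from h import *
for c in("top","scene"):
    snap(c,c+"0"); p=imaging.camera_params(c); print(c,p["fx"],p["dist_coeffs"],-np.array(p["R"]).T@np.array(p["t"]))
    for l,z in(("scraper",.016),("mat",.004),("deck",.07),("deck_edge",.07),("guard_bottom",.21),("tray_floor",.005),("scraper_grip",.095),("crate",.07),("bottle_l",.2),("chip0",.078),("chip1",.078),("chip2",.078)):
        for d in find_in(l,c): 
            if d["confidence"]>.2: print(l,round(d["confidence"],2),np.round(d["location"]),np.round(at_z(c,d["location"],z),3))
a=cv2.imread("pics/top0.png");b=cv2.imread("pics/scene0.png")
cv2.imwrite("pics/both.png",cv2.resize(np.vstack([a,b]),(480,600)))
s=env.observe();print(s["eef_pos"],s["ee_rot"],s["t"],s["grip_width"])
E
```

```text
pics
top 405.36796369465935 [-0.10241974  0.          0.          0.          0.        ] [0.36718813 0.09406516 1.36217423]
scraper 0.71 [261. 208.] [0.508 0.295 0.016]
mat 0.67 [268. 199.] [0.539 0.272 0.004]
mat 0.63 [288. 276.] [0.284 0.204 0.004]
deck 0.76 [363. 174.] [ 0.615 -0.043  0.07 ]
deck_edge 0.78 [358. 175.] [ 0.611 -0.027  0.07 ]
guard_bottom 0.83 [363. 171.] [ 0.597 -0.027  0.21 ]
tray_floor 0.81 [360. 174.] [ 0.627 -0.038  0.005]
tray_floor 0.37 [263. 211.] [0.501 0.291 0.005]
scraper_grip 0.91 [209. 188.] [0.565 0.45  0.095]
scraper_grip 0.84 [260. 210.] [0.496 0.285 0.095]
scraper_grip 0.31 [431. 193.] [ 0.547 -0.256  0.095]
crate 0.74 [433. 195.] [ 0.545 -0.27   0.07 ]
bottle_l 0.72 [428. 135.] [ 0.708 -0.227  0.2  ]
bottle_l 0.56 [263. 139.] [0.693 0.265 0.2  ]
chip0 0.7 [358. 171.] [ 0.62  -0.027  0.078]
chip1 0.7 [358. 171.] [ 0.62  -0.027  0.078]
chip2 0.7 [358. 171.] [ 0.62  -0.027  0.078]
scene 434.46549503851577 [-0.00228336  0.          0.          0.          0.        ] [1.30045659 0.29210746 0.87337616]
scraper 0.9 [463. 282.] [0.577 0.47  0.016]
scrape
[... 558 characters left out ...]
 ]
bottle_l 0.87 [383. 303.] [0.821 0.294 0.2  ]
chip0 0.46 [271. 248.] [0.657 0.009 0.078]
chip0 0.43 [244. 230.] [ 0.625 -0.077  0.078]
chip0 0.41 [240. 243.] [ 0.665 -0.068  0.078]
chip0 0.32 [257. 226.] [ 0.599 -0.051  0.078]
chip1 0.46 [271. 248.] [0.657 0.009 0.078]
chip1 0.43 [244. 230.] [ 0.625 -0.077  0.078]
chip1 0.41 [240. 243.] [ 0.665 -0.068  0.078]
chip1 0.32 [257. 226.] [ 0.599 -0.051  0.078]
chip2 0.46 [271. 248.] [0.657 0.009 0.078]
chip2 0.43 [244. 230.] [ 0.625 -0.077  0.078]
chip2 0.41 [240. 243.] [ 0.665 -0.068  0.078]
chip2 0.32 [257. 226.] [ 0.599 -0.051  0.078]
[0.20622804 0.53674426 0.23127278] [-3.14157650e+00  1.82147289e-05  2.77476643e+00] 1.3 0.08542081257369746
```

View pics/top0.png

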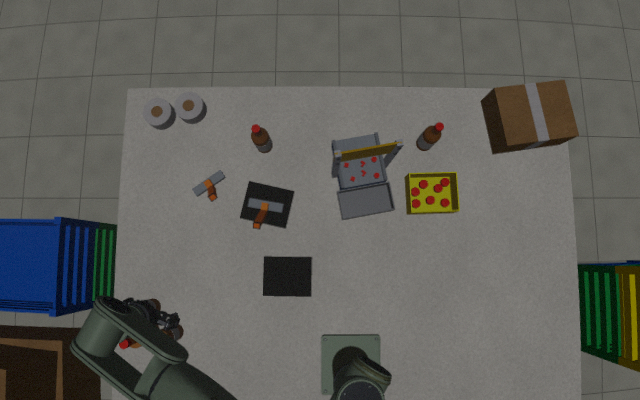

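View pics/scene0.png

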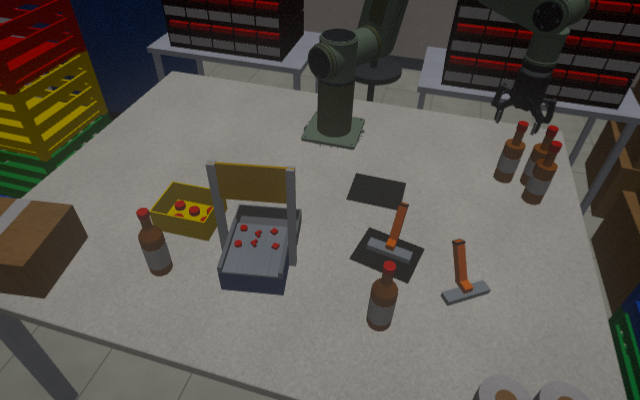

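Scene, top view: the scraper candidates are (263,208) on a black mat, y≈0.29, and (210,186) with no mat, y≈0.45. The one farthest right is (263,208). The mat candidates are (267,204), y≈0.27, and (288,276), y≈0.20. The one farthest left is (267,204), under that scraper. I'll confirm this in an enlarged crop.

Run:
```python
import cv2,numpy as np
a=cv2.imread("pics/top0.png")
c1=cv2.resize(a[165:245,230:310],None,fx=5,fy=5,interpolation=cv2.INTER_CUBIC)
c2=cv2.resize(a[125:225,325:405],None,fx=5,fy=5,interpolation=cv2.INTER_CUBIC)
o=np.zeros((500,800,3),np.uint8);o[:400,:400]=c1;o[:,400:]=c2
cv2.imwrite("pics/crop1.png",np.clip(o.astype(float)*1.5,0,255).astype(np.uint8))
```

```text
(no output)
```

View pics/crop1.png

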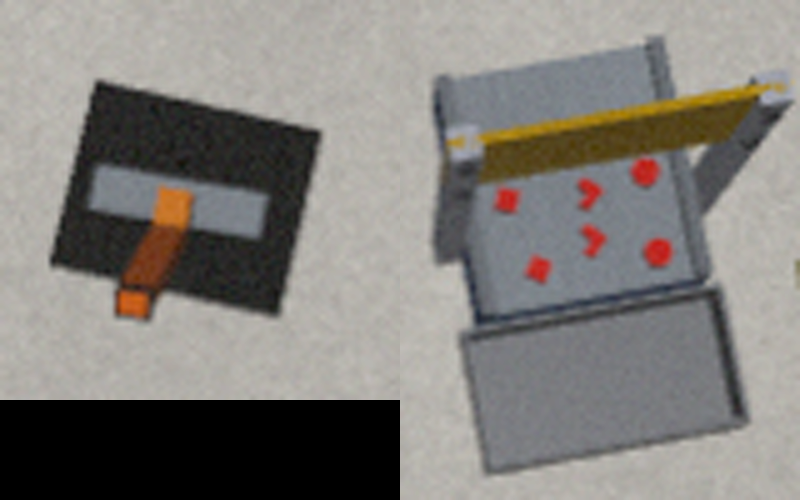

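The crop confirms it: the scraper's base centre is at crop (178,202), top px (265.6,205.4), and it stands on the mat whose centre is at crop (186,198). The deck and tray are on the right, with six chips in front of and under the guard. Next I fit the poses.

```bash
cat > fit.py <<'E'
from h import *
from scipy.optimize import least_squares
def fit(cam,px,loc,x0):
    px=np.array(px,float);loc=np.array(loc,float)/1000
    def W(v):
        c,s=np.cos(v[2]),np.sin(v[2]);return np.c_[v[0]+c*loc[:,0]-s*loc[:,1],v[1]+s*loc[:,0]+c*loc[:,1],loc[:,2]]
    r=least_squares(lambda v:(proj(cam,W(v))-px).ravel(),x0);return r.x,np.round(r.fun.reshape(-1,2),1)
if __name__=="__main__":
    f=lambda L,ox,oy:[((x+.5)/5-.5+ox,(y+.5)/5-.5+oy) for x,y in L]
    s=fit("top",f([(92,163),(268,195),(264,240),(88,207)],230,165),[(15,58,20),(15,-58,20),(-15,-58,20),(-15,58,20)],[.53,.27,-.2])
    m=fit("top",f([(97,80),(320,130),(278,316),(50,265)],230,165),[(65,80,4),(65,-80,4),(-65,-80,4),(-65,80,4)],[.53,.27,-.2])
    d=fit("top",f([(60,334),(320,289),(348,422),(87,473)],325,125),[(-31,88,45),(-31,-88,45),(-126,-88,45),(-126,88,45)],[.6,-.04,.15])
    for n,q in zip("smd",(s,m,d)):print(n,np.round(q[0],4),q[1].tolist())
    x,y,t=d[0];c,sn=np.cos(t),np.sin(t)
    for p in f([(108,200),(188,193),(245,171),(194,240),(138,269),(257,252)],325,125):
        w=at_z("top",p,.078)[:2]-[x,y];print("chip",np.round([c*w[0]+sn*w[1],-sn*w[0]+c*w[1]],3))
    for l in [(30,94,310),(30,-94,310),(130,74,84),(130,-74,84),(-30,66,70),(-30,-66,70)]:
        X=[x+(c*l[0]-sn*l[1])/1e3,y+(sn*l[0]+c*l[1])/1e3,l[2]/1e3]; p=proj("top",X)[0];print(l,np.round([(p[0]-325)*5+400,(p[1]-125)*5]),"scene",np.round(proj("scene",X)[0]))
    x,y,t=s[0];c,sn=np.cos(t),np.sin(t)
    for l in [(-76,0,117)]:
        X=[x+(c*l[0]-sn*l[1])/1e3,y+(sn*l[0]+c*l[1])/1e3,l[2]/1e3]; p=proj("top",X)[0];print("handle end",np.round([(p[0]-230)*5,(p[1]-165)*5]),"scene",np.round(proj("scene",X)[0]))
E
python3 fit.py
```

```text
s [ 0.5188  0.2802 -0.1761] [[1.1, 0.2], [-0.1, -0.1], [-1.0, -0.3], [0.1, 0.2]]
m [ 0.5233  0.277  -0.2205] [[-0.5, -0.2], [0.6, -0.1], [0.2, 0.2], [-0.3, 0.0]]
d [ 0.6073 -0.0377  0.1815] [[-0.2, -0.3], [0.0, -0.8], [0.3, 0.7], [-0.1, 0.3]]
chip [0.044 0.043]
chip [ 0.039 -0.009]
chip [ 0.047 -0.049]
chip [ 0.008 -0.007]
chip [-0.004  0.032]
chip [-0.007 -0.046]
(30, 94, 310) [443. 149.] scene [295. 166.]
(30, -94, 310) [787.  88.] scene [207. 160.]
(130, 74, 84) [434.  77.] scene [282. 271.]
(130, -74, 84) [656.  38.] scene [218. 265.]
(-30, 66, 70) [492. 317.] scene [288. 225.]
(-30, -66, 70) [691. 281.] scene [238. 221.]
handle end [131. 302.] scene [403. 202.]
```

```bash
cat > plan.py <<'E'
from h import *
def frame(yaw): return Ro.from_euler("z",yaw).as_matrix()
def tool(yaw,a):   # tool x=-scraper x, y=+y, leaning a along +x
    z=np.array([np.sin(a),0,-np.cos(a)]);y=np.array([0,1.,0]);return frame(yaw)@np.c_[np.cross(y,z),y,z]
def cur(s=None):
    s=s or env.observe();return np.array(s["eef_pos"]),Ro.from_euler("xyz",s["ee_rot"]).as_matrix()
def rows(P,R,Pt,Rt,n):
    out=[]
    for k in range(n,0,-1):
        d=np.round(R.T@(Pt-P)*1000/k,0 if k>1 else 1);w=np.round(Ro.from_matrix(R.T@Rt).as_rotvec()/k,3)
        out.append(np.r_[d,w]);P=P+R@d/1000;R=R@Ro.from_rotvec(w).as_matrix()
    print("; ".join(" ".join("%g"%(v+0) for v in r) for r in out));return P,R
A=np.radians(36)
def tcp(x,y,z,yaw,a=A,back=0):  # scraper pose -> TCP
    R=tool(yaw,a);g=np.array([x,y,z])+frame(yaw)@np.array([-.066,0,.095]);return g+R[:,2]*(.019-back),R
E
python3 - <<'E'
from plan import *
P,R=cur();Pt,Rt=tcp(.5188,.2802,.004,-.176,back=.11);print(P,Pt)
rows(P,R,Pt,Rt,11)
E
```

```text
[0.20622804 0.53674426 0.23127278] [0.40115741 0.30112157 0.17262055]
-24 -14 5 -0.005 -0.057 -0.017; -24 -14 7 -0.005 -0.057 -0.017; -23 -14 8 -0.006 -0.057 -0.017; -22 -15 9 -0.005 -0.057 -0.017; -21 -15 10 -0.006 -0.057 -0.017; -21 -16 11 -0.005 -0.057 -0.017; -20 -16 13 -0.006 -0.057 -0.016; -19 -17 13 -0.005 -0.057 -0.017; -17 -17 14 -0.006 -0.057 -0.016; -16 -17 16 -0.005 -0.057 -0.017; -15.4 -18 16 -0.006 -0.056 -0.016
```

Emit:
jog_arm:
  deltas: "-24 -14 5 -0.005 -0.057 -0.017; -24 -14 7 -0.005 -0.057 -0.017; -23 -14 8 -0.006 -0.057 -0.017; -22 -15 9 -0.005 -0.057 -0.017; -21 -15 10 -0.006 -0.057 -0.017; -21 -16 11 -0.005 -0.057 -0.017; -20 -16 13 -0.006 -0.057 -0.016; -19 -17 13 -0.005 -0.057 -0.017; -17 -17 14 -0.006 -0.057 -0.016; -16 -17 16 -0.005 -0.057 -0.017; -15.4 -18 16 -0.006 -0.056 -0.016; 0 0 0 0 0 0"
  claw: 0.3

```text
t: 2.8
eef_pos: [0.4003, 0.2993, 0.1712]
ee_rot: [-3.139, 0.626, 2.965]
ft_force: [0.4, -0.2, 0.2]
grip_width: 0.0597
finger_force: 0.0
```

Run:
```python
from plan import *
P,R=cur();Pt,Rt=tcp(.5188,.2802,.004,-.176,back=.11);print(P-Pt,Ro.from_matrix(R.T@Rt).as_rotvec(),env.observe()["grip_width"])
im=snap("wrist","w0").copy()
F=frame(-.176);X0=np.array([.5188,.2802,.004])
pts=[X0+F@np.array(l)/1000 for l in [(15,58,16),(15,-58,16),(-15,-58,16),(-15,58,16),(-76,11,113),(-76,-11,113),(-66,0,95),(-26,0,26)]]
for q in proj("wrist",pts): cv2.circle(im,tuple(int(round(v)) for v in q),3,(0,255,0),1);print(np.round(q))
cv2.imwrite("pics/w0m.png",im[:,:,::-1])
```

```text
[-0.00084736 -0.00179699 -0.00143757] [-0.00259716 -0.00257778 -0.0006477 ] 0.05967437241957614
[364. 196.]
[269. 196.]
[266. 179.]
[368. 179.]
[331. 217.]
[303. 217.]
[317. 207.]
[317. 179.]
```

View pics/w0m.png

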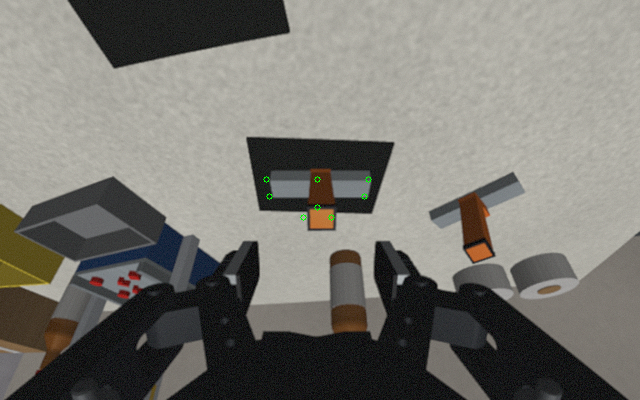

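The wrist view shows the handle end at about (321,219) and the base at 271..371. Compared with my projection it lies about 3 px to +y. I shift 3 mm and go in.

Run:
```python
from plan import *
P,R=cur();Pt,Rt=tcp(.5188,.283,.004,-.176)
rows(P,R,Pt,Rt,6)
```

```text
0 1 18 0 0 0; 0 0 18 0 0 0; 0 1 18 0 0 0; 0 0 19 0 -0.001 0; 0 1 18 0 0 -0.001; -0.2 0.3 18.5 0 -0.001 0
```

Emit:
jog_arm:
  deltas: "0 1 18 0 0 0; 0 1 18 0 0 0; 0 1 18 0 0 0; 0 0 19 0 0 0; 0 0 18 0 0 0; 0 0 18 0 0 0; 0 0 0 0 0 0"

```text
t: 3.72
eef_pos: [0.465, 0.2935, 0.0841]
ee_rot: [3.141, 0.627, 2.965]
ft_force: [0.5, 0.2, -0.7]
grip_width: 0.0597
finger_force: 0.0
```

Emit:
jog_arm:
  deltas: "0 0 0 0 0 0; 0 0 0 0 0 0; 0 0 0 0 0 0; 0 0 0 0 0 0; 0 0 0 0 0 0; 0 0 0 0 0 0; 0 0 0 0 0 0"
  claw: 1
  newtons: 80

```text
t: 4.6
eef_pos: [0.465, 0.2933, 0.0855]
ee_rot: [3.14, 0.629, 2.965]
ft_force: [-4.0, 0.9, 6.6]
grip_width: 0.0213
finger_force: 78.7
```

Run:
```python
from plan import *
P,R=cur();print(P,tcp(.5188,.283,.004,-.176)[0])
im=snap("wrist","w1")
a=cv2.imread("pics/w1.png");t=snap("top","t1")[:,:,::-1]
o=np.zeros((400,800,3),np.uint8);o[:]=np.hstack([cv2.resize(a[120:320,210:410],None,fx=2,fy=2),cv2.resize(t[150:250,220:320],None,fx=4,fy=4)])
cv2.imwrite("pics/c1.png",np.clip(o*1.4,0,255).astype(np.uint8))
```

```text
[0.46495755 0.29333334 0.08553451] [0.46481497 0.2926007  0.08362868]
```

View pics/c1.png

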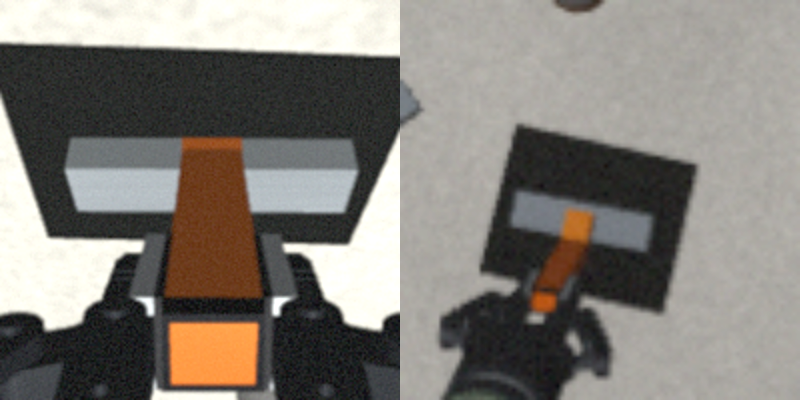

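Gripped squarely, with the handle between the pads at opening 21 mm. Lifting.

```bash
cat >> plan.py <<'E'
D=np.array([.6073,-.0377]);DY=.1815
def ontarget(lx,z,ly=0,yaw=DY,zo=.0019):
    xy=D+frame(DY)[:2,:2]@np.array([lx,ly]);P,R=tcp(xy[0],xy[1],z+zo,yaw);return P,R
E
python3 - <<'E'
from plan import *
P,R=cur();Pt=P+[0,0,.14];q=rows(P,R,Pt,R,5)
rows(*q,*ontarget(-.10,.14),11)
E
```

```text
-16 0 -23 0 0 0; -17 0 -23 0 0 0; -16 0 -22 0 0 0; -17 0 -23 0 0 0; -16.4 0.2 -22.2 0 0 0
-4 -32 3 -0.019 0 -0.026; -3 -32 2 -0.019 0 -0.026; -2 -33 2 -0.019 0 -0.026; -1 -33 1 -0.019 0 -0.026; 0 -33 1 -0.019 0 -0.026; 1 -33 0 -0.019 0 -0.027; 1 -32 -1 -0.019 0 -0.026; 2 -33 -1 -0.019 0 -0.027; 3 -32 -2 -0.019 0 -0.026; 4 -32 -2 -0.019 0.001 -0.027; 5.1 -32.3 -2.9 -0.019 0 -0.026
```

Emit:
jog_arm:
  deltas: "-8 0 -11 0 0 0; -12 0 -17 0 0 0; -16 0 -22 0 0 0; -17 0 -23 0 0 0; -16 0 -22 0 0 0; -13 0 -18 0 0 0; 0 0 0 0 0 0"
  newtons: 110

```text
t: 5.58
eef_pos: [0.465, 0.2935, 0.2255]
ee_rot: [3.137, 0.629, 2.963]
ft_force: [0.7, -0.5, -2.6]
grip_width: 0.0206
finger_force: 107.7
```

Emit:
jog_arm:
  deltas: "-4 -32 3 -0.019 0 -0.026; -3 -32 2 -0.019 0 -0.026; -2 -33 2 -0.019 0 -0.026; -1 -33 1 -0.019 0 -0.026; 0 -33 1 -0.019 0 -0.026; 1 -33 0 -0.019 0 -0.027; 1 -32 -1 -0.019 0 -0.026; 2 -33 -1 -0.019 0 -0.027; 3 -32 -2 -0.019 0 -0.026; 4 -32 -2 -0.019 0.001 -0.027; 5 -32 -3 -0.019 0 -0.026; 0 0 0 0 0 0"

```text
t: 7.08
eef_pos: [0.4534, -0.0685, 0.2182]
ee_rot: [3.14, 0.623, -2.968]
ft_force: [-0.5, 0.2, -3.2]
grip_width: 0.0208
finger_force: 109.6
```

Run:
```python
from plan import *
P,R=cur();Pt,Rt=ontarget(-.10,.14);print(P-Pt,Ro.from_matrix(R.T@Rt).as_rotvec(),env.observe()["grip_width"])
F=frame(DY);X0=np.r_[D,0]+F@[-.1,0,.14]
L=[(x,y,z) for x in(15,-15) for y in(58,-58) for z in(0,16)]+[(30-(-100),94,310-140),(130,-94,210-140),(130,94,70)]
a=[]
for c in("top","scene","wrist"):
    im=snap(c,c+"2").copy();pr=proj(c,[X0+F@np.array(l)/1000 for l in L]);m=pr[:8].mean(0).astype(int)
    k=40 if c=="top" else 60 if c=="scene" else 90
    y0=min(max(m[1]-k,0),400-2*k);x0=min(max(m[0]-k,0),640-2*k)
    cr=cv2.resize(im[y0:y0+2*k,x0:x0+2*k],(400,400),interpolation=cv2.INTER_CUBIC)
    for q in (pr[:8]-[x0,y0]+.5)*400/(2*k): cv2.circle(cr,tuple(int(v) for v in q),4,(0,255,0),1)
    a.append(cr)
o=np.hstack(a);o=cv2.resize(o,(800,267));cv2.imwrite("pics/c2.png",np.clip(o[:,:,::-1]*1.4,0,255).astype(np.uint8))
q=rows(P,R,*ontarget(-.10,.09),3);q=rows(*q,*ontarget(.076,.09),9)
```

```text
[-0.00163878 -0.00286972 -0.00335174] [-0.00283662 -0.0051884  -0.00660473] 0.020791194099415416
9 1 13 -0.001 -0.002 -0.002; 8 1 13 -0.001 -0.002 -0.002; 8.6 0.5 13.1 -0.001 -0.001 -0.003
-16 0 11 0 0 0; -16 0 12 0 0 0; -16 0 11 0 0 0; -16 0 12 0 0 0; -16 0 11 0 0 0; -16 0 12 0 0 0; -15 0 11 0 0 0; -16 0 12 0 0 0; -15.4 -0.1 11.4 0 0 0
```

View pics/c2.png

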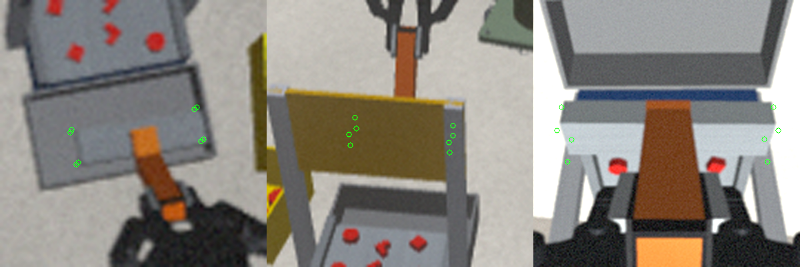

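The top view shows the scraper held over the tray. The wrist view shows it squared to the deck, in line with the lane. Checking for slip in the hand against the picture taken at the grasp.

Run:
```python
import cv2,numpy as np
a=cv2.imread("pics/w1.png");b=cv2.imread("pics/wrist2.png")
def red(i): h=cv2.cvtColor(i,cv2.COLOR_BGR2HSV);m=((h[...,0]<22)&(h[...,1]>150)&(h[...,2]>60)).astype(np.uint8);m[:, :270]=0;m[:,370:]=0;m[:185]=0;return m
for i in(a,b):
    m=red(i);r=[np.where(m[k])[0] for k in(192,205,220,240,260,285)];print([(int(x.min()),int(x.max())) for x in r if len(x)], np.where(m[:,319])[0][[0,-1]])
t=a[188:230,296:345];r=cv2.matchTemplate(b,t,cv2.TM_CCOEFF_NORMED);print(cv2.minMaxLoc(r)[1::2])
t=a[185:230,236:296];r=cv2.matchTemplate(b[150:260,200:400],t,cv2.TM_CCOEFF_NORMED);print(cv2.minMaxLoc(r)[1::2])
```

```text
[(302, 329), (301, 330), (299, 332), (296, 335), (294, 339), (295, 338)] [189 312]
[(302, 329), (301, 330), (299, 332), (297, 336), (294, 338), (294, 338)] [189 312]
(0.9159322381019592, (296, 188))
(0.789071261882782, (124, 36))
```

No slip in the hand. Going in.

Emit:
jog_arm:
  deltas: "9 1 13 0 -0.001 -0.002; 8 1 13 -0.001 -0.002 -0.002; 8 0 13 -0.001 -0.002 -0.002; 0 0 0 0 0 0; 0 0 0 0 0 0"

```text
t: 7.85
eef_pos: [0.457, -0.0627, 0.1744]
ee_rot: [-3.139, 0.632, -2.952]
ft_force: [0.5, -0.2, -2.0]
grip_width: 0.0208
finger_force: 109.6
```

Run:
```python
from plan import *
P,R=cur();Pt,Rt=ontarget(-.10,.09);print(P-Pt,Ro.from_matrix(R.T@Rt).as_rotvec())
rows(P,R,*ontarget(.076,.090),11)
```

```text
[0.00200765 0.00297526 0.00282168] [0.00213461 0.00389772 0.00668992]
-13 0 10 0 0 0.001; -13 0 9 0 0 0.001; -12 0 10 0 0 0.001; -13 0 9 0 0 0; -12 0 10 0 0.001 0.001; -13 -1 9 0 0 0; -12 0 10 0 0.001 0.001; -13 -1 9 0.001 0 0; -12 0 10 0 0.001 0.001; -13 -1 9 0.001 0 0; -12.4 -0.2 9.6 0 0.001 0.001
```

Emit:
jog_arm:
  deltas: "-13 0 10 0 0 0.001; -13 0 9 0 0 0.001; -12 0 10 0 0 0.001; -13 0 9 0 0 0; -12 0 10 0 0.001 0.001; -13 -1 9 0 0 0; -12 0 10 0 0 0.001; -13 -1 9 0.001 0 0; -12 0 10 0 0.001 0.001; -12 -1 9 0 0 0; 0 0 0 0 0 0; 0 0 0 0 0 0"

```text
t: 9.35
eef_pos: [0.6113, -0.0375, 0.1707]
ee_rot: [3.14, 0.629, -2.961]
ft_force: [-0.1, 0.6, -2.5]
grip_width: 0.0206
finger_force: 109.4
```

Run:
```python
from plan import *
P,R=cur();Pt,Rt=ontarget(.076,.09);print(frame(DY).T@(P-Pt),Ro.from_matrix(R.T@Rt).as_rotvec())
im=snap("wrist","w3");s=snap("scene","s3");t=snap("top","t3")
o=np.hstack([cv2.resize(t[130:210,320:400],(400,400)),cv2.resize(s[170:290,195:315],(400,400))])
o=np.vstack([o,np.zeros((200,800,3),np.uint8)]);o[400:,200:600]=cv2.resize(im[150:310,160:480],(400,200))
cv2.imwrite("pics/c3.png",np.clip(o[:,:,::-1]*1.4,0,255).astype(np.uint8))
rows(P,R,*ontarget(.076,.070),4)
```

```text
[-0.01715887 -0.0005299  -0.00085356] [ 0.00109352  0.00073491 -0.00067503]
-1 0 6 0 0 0; -1 0 7 0 0 0; 0 0 6 0.001 0 0; -0.6 0.5 6.6 0 0.001 -0.001
```

View pics/c3.png

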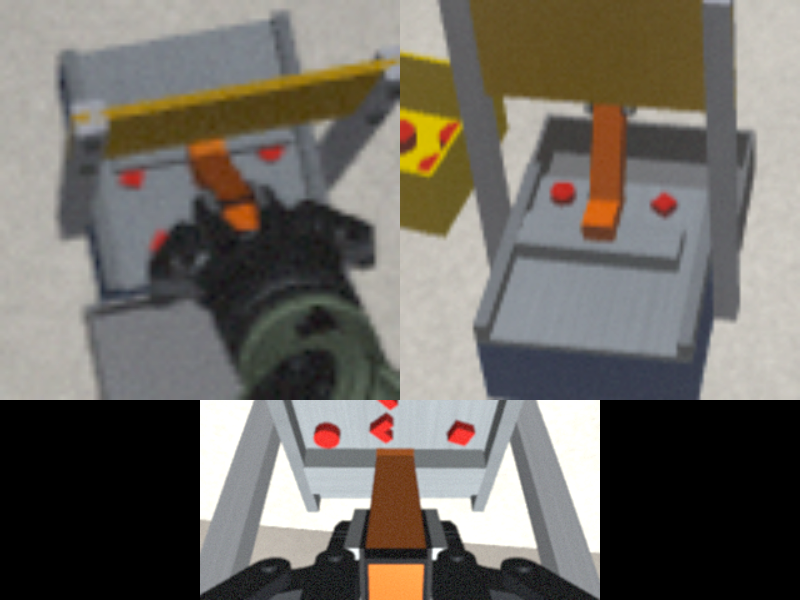

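The top and scene views show the scraper level and centred in the lane, about 17 mm short of the target, with the far chips close to its near face. I advance 21 mm.

Emit:
jog_arm:
  deltas: "-6 0 4 0 0 0; -6 0 4 0 0 0; -5 0 4 0 0 0; 0 0 0 0 0 0; 0 0 0 0 0 0"

```text
t: 10.12
eef_pos: [0.6321, -0.0338, 0.1712]
ee_rot: [3.14, 0.63, -2.961]
ft_force: [-0.3, 0.3, -3.1]
grip_width: 0.0204
finger_force: 109.6
```

Run:
```python
from plan import *
P,R=cur();Pt,Rt=ontarget(.080,.09);print(frame(DY).T@(P-Pt),Ro.from_matrix(R.T@Rt).as_rotvec())
rows(P,R,*ontarget(.080,.071),5)
```

```text
[-8.20510395e-05 -6.24414795e-04 -3.19796818e-04] [ 0.00086224  0.00120717 -0.00052316]
2 0 3 0 0 0; 2 0 3 0 0 0; 2 0 3 0 0 0; 2 0 3 0 0.001 0; 2.9 0.6 3.2 0.001 0 -0.001
```

Emit:
jog_arm:
  deltas: "2 0 3 0 0 0; 2 0 3 0 0 0; 2 0 3 0 0 0; 2 0 3 0 0 0; 1 0.5 1 0 0 0; 0 0 0 0 0 0; 0 0 0 0 0 0"

```text
t: 11.0
eef_pos: [0.6327, -0.0334, 0.1559]
ee_rot: [3.141, 0.63, -2.961]
ft_force: [0.4, -0.3, -2.5]
grip_width: 0.0206
finger_force: 109.6
```

Run:
```python
from plan import *
P,R=cur();Pt,Rt=ontarget(.080,.07);print(frame(DY).T@(P-Pt),Ro.from_matrix(R.T@Rt).as_rotvec())
im=snap("wrist","w4");s=snap("scene","s4");t=snap("top","t4")
o=np.hstack([cv2.resize(im[140:300,200:440],(480,320)),cv2.resize(s[190:270,195:275],(320,320))])
cv2.imwrite("pics/c4.png",np.clip(o[:,:,::-1]*1.4,0,255).astype(np.uint8))
```

```text
[ 0.00054121 -0.00035885  0.00434421] [ 0.00033099  0.0020525  -0.00052559]
```

View pics/c4.png

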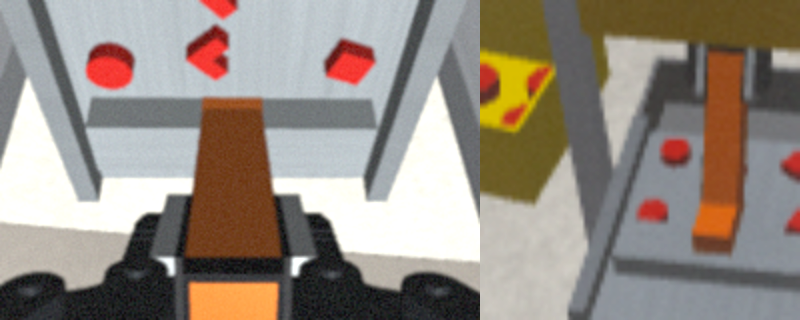

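The wrist view shows all six chips on the robot's side of the scraper's face, with the nearest ones clear. Setting down the last 4 mm.

Emit:
jog_arm:
  deltas: "1.2 0.3 1.6 0 0 0; 1.2 0 1.6 0 0 0; 0 0 0 0 0 0; 0 0 0 0 0 0"

```text
t: 11.65
eef_pos: [0.6325, -0.0331, 0.1517]
ee_rot: [3.141, 0.63, -2.961]
ft_force: [0.3, 0.7, -2.2]
grip_width: 0.0208
finger_force: 109.7
```

Emit:
jog_arm:
  deltas: "0.6 0 0.8 0 0 0; 0.6 0 0.8 0 0 0; 0 0 0 0 0 0; 0 0 0 0 0 0"

```text
t: 12.15
eef_pos: [0.6334, -0.0333, 0.1515]
ee_rot: [-3.141, 0.633, -2.96]
ft_force: [-4.1, 0.0, 5.7]
grip_width: 0.0206
finger_force: 110.8
```

Emit:
jog_arm:
  deltas: "7 0 -5.1 0 0 0; 7 0 -5.1 0 0 0; 7 0 -5.1 0 0 0; 7 0 -5.1 0 0 0; 7 0 -5.1 0 0 0; 7 0 -5.1 0 0 0; 7 0 -5.1 0 0 0; 7 0 -5.1 0 0 0; 0 0 0 0 0 0; 0 0 0 0 0 0"

```text
t: 13.4
eef_pos: [0.5646, -0.0461, 0.1511]
ee_rot: [-3.141, 0.632, -2.961]
ft_force: [-1.2, -0.2, 11.4]
grip_width: 0.0205
finger_force: 111.2
```

Run:
```python
from plan import *
P,R=cur();Pt,Rt=ontarget(.0,.07);print(frame(DY).T@(P-Pt),Ro.from_matrix(R.T@Rt).as_rotvec())
im=snap("wrist","w5");s=snap("scene","s5")
o=np.hstack([cv2.resize(im[140:300,200:440],(480,320)),cv2.resize(s[180:260,215:295],(320,320))])
cv2.imwrite("pics/c5.png",np.clip(o[:,:,::-1]*1.4,0,255).astype(np.uint8))
```

```text
[ 0.01131444 -0.0005744  -0.00042231] [-0.00068183  0.00388761 -0.00042673]
```

View pics/c5.png

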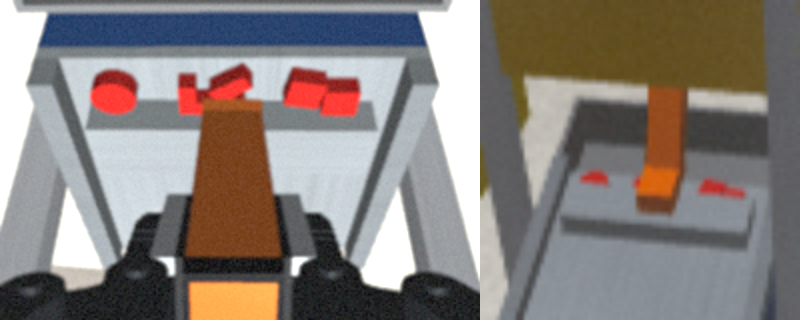

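The wrist view shows five chips against the scraper's face, with one disc already over the edge. I finish the draw.

Emit:
jog_arm:
  deltas: "7 0 -5.1 0 0 0; 7 0 -5.1 0 0 0; 7 0 -5.1 0 0 0; 7 0 -5.1 0 0 0; 7 0 -5.1 0 0 0; 0 0 0 0 0 0; 0 0 0 0 0 0; 0 0 0 0 0 0"

```text
t: 14.5
eef_pos: [0.5218, -0.0538, 0.1509]
ee_rot: [-3.141, 0.632, -2.96]
ft_force: [-3.8, -0.9, 13.3]
grip_width: 0.0207
finger_force: 111.7
```

Run:
```python
from plan import *
P,R=cur();Pt,Rt=ontarget(-.03,.07);print(frame(DY).T@(P-Pt),Ro.from_matrix(R.T@Rt).as_rotvec())
im=snap("wrist","w6");s=snap("scene","s6")
o=np.hstack([cv2.resize(im[60:260,200:440],(480,400)),cv2.resize(s[170:250,215:279],(320,400))])
cv2.imwrite("pics/c6.png",np.clip(o[:,:,::-1]*1.4,0,255).astype(np.uint8))
```

```text
[-0.00216469 -0.00040678 -0.00061427] [-0.00031922  0.00347725 -0.00030098]
```

View pics/c6.png

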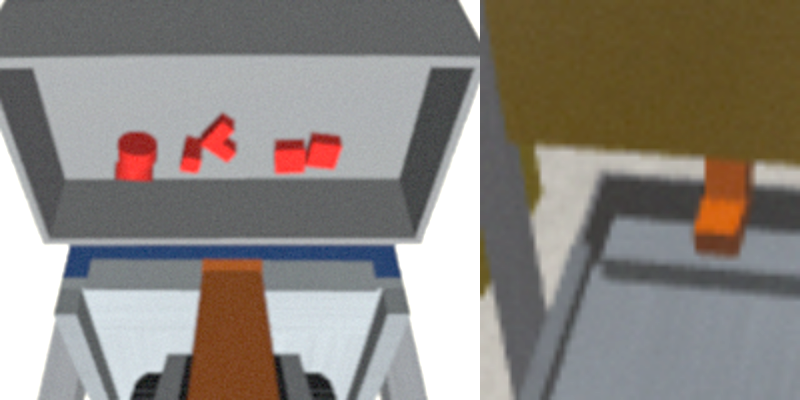

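The wrist view shows all six chips in the tray: two discs one on the other at (136,157), two L pieces and two squares. Returning the scraper.

Run:
```python
from plan import *
P,R=cur();Rn=ontarget(-.1,.15)[1];q=rows(P,R,*ontarget(-.06,.12),4);q=rows(*q,*ontarget(-.1,.15),2)
Pt,Rt=tcp(.521,.280,.13+.0019,-.176);rows(*q,Pt,Rt,12)
```

```text
-2 0 -14 0 0.001 0; -2 0 -14 0 0.001 0; -2 0 -15 0 0.001 0; -1.3 0.4 -14.3 0 0 0
7 0 -24 0 0 0; 7.7 -0.1 -23.8 0 0 0
-4 29 5 0.017 0 0.024; -3 29 5 0.018 0 0.024; -3 29 4 0.017 0 0.024; -2 29 4 0.018 0 0.024; -1 30 3 0.017 0 0.024; -1 30 2 0.018 0 0.024; 0 30 2 0.017 0 0.024; 1 29 1 0.018 0 0.024; 1 30 1 0.017 0 0.024; 2 29 0 0.018 0 0.024; 3 30 0 0.017 0 0.024; 3.9 29.2 -0.1 0.018 0 0.025
```

Emit:
jog_arm:
  deltas: "-2 0 -14 0 0.001 0; -2 0 -14 0 0.001 0; -2 0 -15 0 0.001 0; -1 0.4 -14 0 0 0; 7 0 -24 0 0 0; 7 0 -24 0 0 0; 0 0 0 0 0 0"

```text
t: 15.48
eef_pos: [0.452, -0.0642, 0.2271]
ee_rot: [3.137, 0.621, -2.963]
ft_force: [0.3, -0.1, -3.6]
grip_width: 0.0205
finger_force: 109.5
```

Emit:
jog_arm:
  deltas: "-4 29 5 0.017 0 0.024; -3 29 5 0.018 0 0.024; -3 29 4 0.017 0 0.024; -2 29 4 0.018 0 0.024; -1 30 3 0.017 0 0.024; -1 30 2 0.018 0 0.024; 0 30 2 0.017 0 0.024; 1 29 1 0.018 0 0.024; 1 30 1 0.017 0 0.024; 2 29 0 0.018 0 0.024; 3 30 0 0.017 0 0.024; 4 29 0 0.018 0 0.025"

```text
t: 16.98
eef_pos: [0.4647, 0.2896, 0.2062]
ee_rot: [-3.134, 0.621, 2.969]
ft_force: [-0.6, 0.4, -3.2]
grip_width: 0.0209
finger_force: 109.8
```

Emit:
jog_arm:
  deltas: "0 0 0 0 0 0; 0 0 0 0 0 0; 0 0 0 0 0 0"

```text
t: 17.35
eef_pos: [0.4665, 0.2885, 0.2092]
ee_rot: [-3.139, 0.625, 2.966]
ft_force: [0.7, -0.2, -2.4]
grip_width: 0.0205
finger_force: 110.0
```

Run:
```python
from plan import *
P,R=cur();Pt,Rt=tcp(.521,.280,.0059+.01,-.176);print(P-Pt,Ro.from_matrix(R.T@Rt).as_rotvec())
rows(P,R,Pt,Rt,7)
```

```text
[-0.00055751 -0.00111041  0.11365781] [-0.00219426 -0.00338976  0.00016357]
9 0 13 0 0 0; 10 0 13 0 -0.001 0; 9 0 13 0 0 0; 10 0 13 -0.001 -0.001 0; 9 0 13 0 0 0; 10 1 14 -0.001 -0.001 0; 9.3 0.4 13.3 0 0 0
```

Emit:
jog_arm:
  deltas: "9 0 13 0 0 0; 10 0 13 0 -0.001 0; 9 0 13 0 0 0; 10 0 13 -0.001 -0.001 0; 9 0 13 0 0 0; 10 1 14 -0.001 -0.001 0; 9 0 13 0 0 0; 0 0 0 0 0 0; 0 0 0 0 0 0"

```text
t: 18.48
eef_pos: [0.4683, 0.291, 0.0973]
ee_rot: [3.139, 0.63, 2.966]
ft_force: [-0.7, -0.1, -2.4]
grip_width: 0.0207
finger_force: 110.0
```

Emit:
jog_arm:
  deltas: "2 0 2.7 0 0 0; 2 0 2.7 0 0 0; 0.6 0 0.8 0 0 0; 0 0 0 0 0 0; 0 0 0 0 0 0"

```text
t: 19.1
eef_pos: [0.4681, 0.291, 0.0898]
ee_rot: [3.139, 0.63, 2.965]
ft_force: [-0.0, -0.6, -3.4]
grip_width: 0.0206
finger_force: 110.0
```

Emit:
jog_arm:
  deltas: "0.8 0 1.2 0 0 0; 0.8 0 1.2 0 0 0; 0.6 0 0.8 0 0 0; 0 0 0 0 0 0; 0 0 0 0 0 0"

```text
t: 19.73
eef_pos: [0.4682, 0.2908, 0.0858]
ee_rot: [3.139, 0.63, 2.965]
ft_force: [0.1, -0.4, -2.8]
grip_width: 0.0207
finger_force: 110.2
```

Emit:
jog_arm:
  deltas: "0.5 0 0.8 0 0 0; 0.5 0 0.8 0 0 0; 0 0 0 0 0 0; 0 0 0 0 0 0"

```text
t: 20.23
eef_pos: [0.469, 0.2911, 0.0855]
ee_rot: [3.139, 0.632, 2.965]
ft_force: [-5.6, -0.8, 7.2]
grip_width: 0.0205
finger_force: 111.7
```

Standing on the mat. Release, then back straight out along the tool.

Emit:
jog_arm:
  deltas: "0 0 0 0 0 0; 0 0 0 0 0 0; 0 0 0 0 0 0; 0 0 0 0 0 0; 0 0 0 0 0 0; 0 0 0 0 0 0"
  claw: 0.3

```text
t: 20.98
eef_pos: [0.4683, 0.2909, 0.0838]
ee_rot: [3.139, 0.63, 2.965]
ft_force: [0.4, -0.7, -0.1]
grip_width: 0.0599
finger_force: 0.0
```

Emit:
jog_arm:
  deltas: "0 0 -10 0 0 0; 0 0 -18 0 0 0; 0 0 -20 0 0 0; 0 0 -20 0 0 0; 0 0 -20 0 0 0; 0 0 -20 0 0 0; 0 0 -15 0 0 0; 0 0 0 0 0 0; 0 0 0 0 0 0"

```text
t: 22.1
eef_pos: [0.3967, 0.3031, 0.1829]
ee_rot: [3.14, 0.629, 2.966]
ft_force: [0.4, 0.8, 0.1]
grip_width: 0.0597
finger_force: 0.0
```

Run:
```python
from h import *
from fit import fit
im=snap("top","end");snap("wrist","endw")
F=Ro.from_euler("z",-.176).as_matrix()
h=cv2.cvtColor(im,cv2.COLOR_RGB2HSV)
org=((h[...,0]>3)&(h[...,0]<20)&(h[...,1]>150)&(h[...,2]>130));org[:,:240]=0;org[:,300:]=0;org[:180]=0;org[240:]=0
o=cv2.connectedComponentsWithStats(org.astype(np.uint8));print("orange",o[2][1:,4],o[3][1:].round(1))
print("expected",proj("top",[np.array([.521,.28,.004])+F@np.array(l) for l in((-.006,0,.032),(-.078,0,.116))]).round(1))
red=((h[...,0]<6)|(h[...,0]>174))&(h[...,1]>150)&(h[...,2]>90);red[:,:325]=0;red[:,405:]=0;red[:120]=0;red[225:]=0
o=cv2.connectedComponentsWithStats(red.astype(np.uint8))
G=Ro.from_euler("z",.1815).as_matrix()
for a,c in zip(o[2][1:,4],o[3][1:]):
    print("red",a,c.round(),(G.T@(at_z("top",c,.012)-[.6073,-.0377,0])).round(3))
s=env.observe();print(s["t"],s["ft_force"],s["eef_pos"])
```

```text
orange [31 10] [[264.3 204.5]
 [256.4 223.8]]
expected [[264.2 205.4]
 [255.9 225.3]]
red 15 [376. 192.] [-0.052 -0.047  0.012]
red 20 [367. 194.] [-0.056 -0.013  0.012]
red 30 [353. 196.] [-0.051  0.033  0.012]
22.2 [-0.99873061 -0.42896565  0.08174988] [0.39674812 0.30278756 0.18241732]
```

```bash
python3 -c "
from workcell import env
print(env.hand_in())"
```

```text
the job is handed in; nothing more can be done
None
```

I handed the job in at about 22 s: all six chips are in the tray, the scraper stands upright and released on its mat, and I kept the arm clear of the bottles and the crate; no verdict came back.

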